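# Fit a sanding drum on the bench sander and lock it with the slotted keeper

### The job

Fit the red sanding drum on the bench sander: lower it over the upright spindle until it sits on the flange, and then lock it by sliding the slotted keeper plate (the one with the yellow handle) sideways around the spindle's thin neck, under the brass head, fully home and lying flat on the drum. Leave the grey drum standing where it is.

Things in the scene. Friction and masses are not known exactly. Their poses are not given: they have to be found in the camera images.
- red_drum: The sanding drum to fit: an upright cylinder with a brick-red abrasive sleeve and pale wooden end rings, 60 mm across, 60 mm high, with a 34 mm bore right through, about 0.2 kg, the same both ends. Origin on its axis at the underside, z up along the axis. Grip it across its diameter near the top (grasp point about 15 mm below its top face): once it is seated the spindle stands 22 mm above it, and the gripper's body must clear that.
- grey_drum: Another drum of the same size with a grey sleeve and black end rings, standing upright on the bench. It is not wanted: leave it. Origin as for the red drum.
- keeper: Slotted keeper: a flat 6 mm steel U-plate, 82 mm long (x from -48 to +34 mm) and 56 mm wide (y), lying flat on the bench with a yellow upright handle; about 0.2 kg. Its slot is 20 mm wide, open at the +x end, its closed end at x = -6 mm. The origin is on the underside, where the neck's axis lies when the plate is fully home; z up. The handle block is 22 mm (x) by 16 mm (y), centred at x = -34 mm, y = 0, from z = 6 to z = 52 mm; pinch it across y.
- sander: The bench spindle sander, fixed to the table: a teal housing 160 mm (x) by 150 mm (y), 40 mm high, origin under its centre, z up. The spindle stands on the vertical axis through the origin. A grey dust fence 25 mm high stands on the housing at x = +67 to +75 mm, its top 65 mm above the bench; otherwise the space round the spindle is open.
- seat (a point): The centre of the top face of the sander's round aluminium flange (72 mm across), 50 mm above the bench, where the drum sits. Upward from here the spindle is a 26 mm shaft to 58 mm above this point, then a 12 mm neck from 58 to 74 mm, then a 26 mm brass head from 74 to 82 mm with a bevelled top. A seated drum's top is 60 mm above this point, leaving a gap of 14 mm below the head for the 6 mm keeper, which may be slid in from any side.
Mind the look-alikes: they are no part of the job. Leave any purple look-alike of the keeper alone. There is more than one size of the red_drum; the one meant has the size given above.

How it is judged:
By the outcome, as a careful person would: the job done as asked, in the order asked, and still so for the second after the job is handed in, with the robot touching nothing.
It also fails if it takes over 54 s, if anything falls off the work surface, if the arm or the gripper's body presses on something with over 40 N, if the wrist force passes 120 N, or if a joint passes its speed limit or range.

### The arm

A 7-joint arm with a two-finger parallel gripper is mounted at the origin on the work surface. World frame = base frame: x ahead of the robot, y to its left, z up, the work surface at z = 0. Lengths are in m, angles in degrees, forces in N, time in s.
With the tool pointing down it reaches from about 0.4 to 0.875 m from the base axis. Payload 19.3 kg.
Tool frame: the origin (TCP) lies on the centre line of the jaws, within the pads' length; the fingertips stand 8 mm ahead of it and the grasp point (between the pads) lies 11 mm behind it; z points along the fingers, y is the direction in which the jaws open and shut (so a half turn about z gives the same grasp; the last joint's range is limited). The gripper opens to 85 mm and grips with 20 to 120 N. Pads are 22 mm wide; open, the fingers measure 114 mm over their backs; the gripper's body (76 mm by 85 mm) begins 54 mm behind the grasp point. The pads swing forward as they close: fully open they stand 13 mm farther back than shut.
Start: joints at [66.452, 29.874, -2.08, 91.645, 1.215, 58.505, -6.463], TCP at [0.209, -0.589, 0.239] pointing down, gripper open.
Joint ranges: [-166.77, 166.77], [-17.47, 122.26], [-85.68, 81.53], [9.62, 139.38], [-72.42, 252.41], [9.2, 110.78], [-144.41, 144.41]. Speed limits (degrees/s): [108.29, 108.29, 136.94, 136.94, 172.46, 172.46, 172.46].

### API

Orientations are given as a 3x3 rotation matrix whose columns are the frame's x, y, z axes.
In Python, from cell import move_to, line_to, move_j, open_gripper, gripper_close, dwell, solve_ik, read_state, get_image, PlanningError, hand_in, look_for, masks_of, landmark_of gives the robot as it stands. Calls block until the motion is done:
- move_to(position, orientation): joint-space move of the TCP to a pose.
- line_to(position, feed=0.15, rotation=None): straight line of the TCP; rotation=None keeps the orientation; feed is the mean speed in m/s.
- move_j(angles): joint-space move.
- open_gripper() and gripper_close(strength=None): open the fingers fully, or close them until they stop; strength is the grip in N (None keeps the last).
- dwell(seconds).
- solve_ik(position, orientation): joint angles nearest the present ones, or None.
- read_state(): the state.
- get_image(name): name is "scene" or "top"; returns a dict with "pixels" (384x512x3 uint8, blue, green, red), "range_z" (384x512 float32, m along the optical axis (not along the pixel's ray), 0 where there is no reading), "camera_matrix" (3x3 intrinsics, pixels), "camera_from_world" (4x4, takes a point from world to camera coordinates). Camera axes: x right, y up, looking along -z (the intrinsics and any distortion apply to the point x, -y, -z); pixel columns grow to the right and rows downward; lengths in m; the calibration is good to about 2 mm. A picture is of the moment at which its call begins.
A pose or a line that the arm cannot do raises PlanningError and nothing moves.
- hand_in(): hands the job in, once; it reports no verdict.
Trained networks look in the newest picture that a camera, given by its name, has taken for a name from the list of things; names that differ only in an ending like _2 or _b are one class to them, and where a whole thing is asked for, a point or a joint stands for the part that bears it (a point fixed in the world has none). Each returns a list of dicts, best first, with "p" (0 to 1); they miss things now and then, are a little off and sometimes report something else, mostly with a low value. They report only what shows in the picture. A call takes as long as a camera call. They do not tell look-alikes from the thing itself.
- look_for(camera, label): "rect" ([centre column, centre row, width, height] in pixels, round what is visible of it).
- masks_of(camera, label): "mask" (384x512 bool, what is visible of it) and "rect" ([centre column, centre row, width, height] in pixels, round what is visible of it).
- landmark_of(camera, label): "pixel" ([column, row] in pixels: a listed point, or the origin of a listed thing).
The state is a dict: "time": time; "qpos": joint angles; "joint_vel": joint speeds; "effort": joint torques, N m; "eef_pos": TCP position; "orientation": TCP orientation; "force": force on the tool from outside, world axes, zero at the start; "torque": the same for the moment, N m; "width": finger opening in m.
Only numpy, scipy, OpenCV 4.12 (cv2) and the standard library are available. Lean on these libraries where they do the work, as an engineer would, in place of code of your own. Each camera call takes 0.05 s, during which the arm holds its last target. There are 200 camera calls.

## Working session

There is one attempt and no reset: what is moved stays moved. The work goes in short steps, each a Python script; the robot and the scene stay as the last script left them, time stands still between calls to the robot, and variables do not carry over. Pictures are saved under pics/ and viewed, about 8 in all and at most 12, crops included, and the job is handed in when it is done.

```bash
mkdir -p pics; ls; cat > h.py <<'E'
import numpy as np, cv2
from cell import *
def world(im):
    """per-pixel world points"""
    K=im["camera_matrix"];z=im["range_z"];h,w=z.shape
    u,v=np.meshgrid(np.arange(w),np.arange(h))
    x=(u-K[0][2])/K[0][0]*z;y=(v-K[1][2])/K[1][1]*z
    P=np.stack([x,-y,-z,np.ones_like(z)],-1)
    W=P@np.linalg.inv(np.array(im["camera_from_world"])).T
    W[z<=0]=np.nan
    return W[...,:3]
def save(im,n): cv2.imwrite(f"pics/{n}.png",im["pixels"])
E
python3 - <<'E'
from h import *
for c in ("scene","top"):
    im=get_image(c);save(im,c+"0");W=world(im)
    print(c,{k:v for k,v in im.items() if k not in("pixels","range_z","camera_matrix","camera_from_world")}.keys(), np.linalg.inv(im["camera_from_world"])[:3,3])
    for l in ("red_drum","grey_drum","keeper","sander"):
        for d in masks_of(c,l):
            if d["p"]<.2: continue
            P=W[d["mask"]];P=P[~np.isnan(P[:,0])]
            if len(P)<5: continue
            top=np.percentile(P[:,2],97);T=P[P[:,2]>top-.006]
            print(l,round(d["p"],2),np.round(d["rect"]),"med",np.median(P,0).round(3),"top",top.round(3),"lo",T.min(0).round(3),"hi",T.max(0).round(3))
    for d in landmark_of(c,"seat"): print("seat",d)
print(read_state())
a=cv2.imread("pics/scene0.png");b=cv2.imread("pics/top0.png")
cv2.imwrite("pics/both.png",cv2.resize(np.vstack([a,b]),(400,600)))
E
```

```text
pics
scene dict_keys([]) [0.82043868 0.51160613 0.89192657]
red_drum 0.88 [274. 300.  25.  35.] med [0.618 0.279 0.058] top 0.062 lo [0.586 0.249 0.056] hi [0.645 0.307 0.064]
red_drum 0.58 [242. 256.  34.  45.] med [0.62  0.154 0.071] top 0.084 lo [0.578 0.107 0.078] hi [0.659 0.187 0.087]
grey_drum 0.85 [331. 275.  26.  30.] med [0.473 0.303 0.054] top 0.062 lo [0.437 0.273 0.057] hi [0.497 0.33  0.065]
keeper 0.74 [207. 123.  26.  14.] med [ 0.462 -0.335  0.006] top 0.051 lo [ 0.439 -0.343  0.047] hi [ 0.456 -0.323  0.056]
keeper 0.67 [241. 112.  28.  30.] med [ 0.331 -0.308  0.007] top 0.052 lo [ 0.31  -0.326  0.046] hi [ 0.329 -0.308  0.054]
sander 0.56 [228. 188.  74.  61.] med [ 0.546 -0.054  0.04 ] top 0.107 lo [ 0.523 -0.081  0.101] hi [ 0.547 -0.057  0.135]
seat {'pixel': [228.7, 177.8], 'p': 0.83}
top dict_keys([]) [ 0.24205155 -0.03267881  1.29776592]
red_drum 0.79 [159. 148.  24.  25.] med [0.611 0.277 0.054] top 0.064 lo [0.584 0.249 0.058] hi [0.642 0.306 0.068]
red_drum 0.71 [205. 148.  32.  40.] med [0.612 0.147 0.079] top 0.086 lo [0.577 0.108 0.08 ] hi [0.656 0.188
[... 629 characters left out ...]
       58.50546792, -6.46387471]), 'joint_vel': array([-0.14160674,  0.08513763, -0.01911017, -0.0220289 , -0.0368104 ,
       -0.13392233, -0.08817395]), 'effort': array([ 7.92961218e-04, -9.26500583e+01,  1.97848409e+00, -3.70153999e+01,
        1.79992535e-02,  2.09341306e-03,  7.56451755e-06]), 'eef_pos': array([ 0.20884329, -0.58905452,  0.23929924]), 'orientation': array([[ 9.42521893e-01,  3.34144401e-01, -1.17064938e-05],
       [ 3.34144401e-01, -9.42521893e-01,  2.66862424e-05],
       [-2.11656819e-06, -2.90640270e-05, -1.00000000e+00]]), 'force': array([-0.64581601, -0.08984072,  0.09225327]), 'torque': array([ 0.02266617,  0.06466176, -0.01143548]), 'width': 0.08538907757506771}
```

View pics/scene0.png

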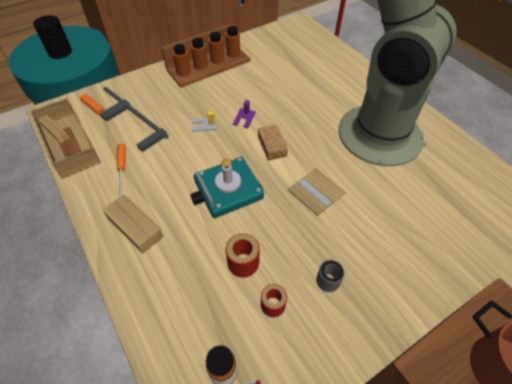

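View pics/top0.png

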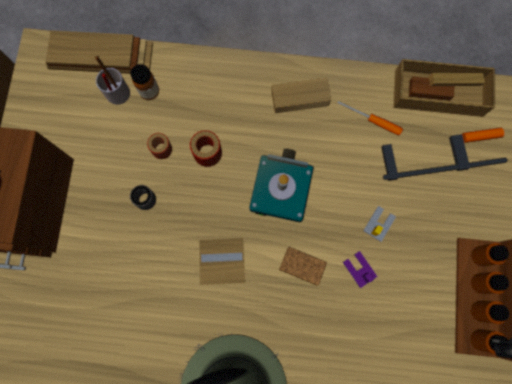

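The small red drum is at top (159,146) and the larger one is at (205,148). The yellow-handled keeper is at (378,226) with its slot facing up-image, about +x. The purple look-alike is at (360,270) and the spindle is at (283,182). Next I'll fit these positions more precisely.

```bash
cat >> h.py <<'E'
from scipy.optimize import minimize
def near(W,c,r,z0,z1):
    P=W.reshape(-1,3);P=P[~np.isnan(P[:,0])]
    return P[(np.hypot(P[:,0]-c[0],P[:,1]-c[1])<r)&(P[:,2]>z0)&(P[:,2]<z1)]
def ring(P): # centre and radius of enclosing circle
    c,r=cv2.minEnclosingCircle(P[:,:2].astype(np.float32)*1000);return np.round([c[0],c[1],r],1)
def keeper_cost(p,Pp,Ph):
    def loc(P):
        d=P[:,:2]-p[:2];c,s=np.cos(p[2]),np.sin(p[2]);return np.c_[c*d[:,0]+s*d[:,1],-s*d[:,0]+c*d[:,1]]
    def box(q,a,b,c,d): return np.hypot(np.maximum(np.maximum(a-q[:,0],q[:,0]-b),0),np.maximum(np.maximum(c-q[:,1],q[:,1]-d),0))
    q=loc(Pp);D=np.minimum(np.minimum(box(q,-.048,.034,.010,.028),box(q,-.048,.034,-.028,-.010)),box(q,-.048,-.006,-.028,.028))
    h=box(loc(Ph),-.045,-.023,-.008,.008)
    return 1e6*(np.mean(D**2)+np.mean(h**2))
def fit_keeper(Pp,Ph,x0):
    best=min((minimize(keeper_cost,[x0[0]+dx,x0[1]+dy,np.radians(x0[2]+a)],(Pp,Ph),method="Nelder-Mead",options=dict(xatol=1e-5,fatol=1e-4,maxiter=600)) for a in(-25,0,25) for dx in(0,.01) for dy in (0,.01)),key=lambda r:r.fun)
    return best.x[:2].round(4),np.degrees(best.x[2]).round(1),round(best.fun,2)
def down(yaw):
    c,s=np.cos(np.radians(yaw)),np.sin(np.radians(yaw));return np.array([[c,s,0],[s,-c,0],[0,0,-1.]])
E
python3 - <<'E'
from h import *
for c in("scene","top"):
    im=get_image(c);W=world(im)
    P=near(W,(.614,.278),.045,.056,.068);print("drum",len(P),ring(P),P.mean(0).round(4))
    for z0,z1,r in((.123,.140,.03),(.046,.053,.045)):
        P=near(W,(.534,-.069),r,z0,z1);print("spindle",len(P),ring(P) if len(P) else "",P.mean(0).round(4))
    P=near(W,(.47,-.335),.07,.0035,.009);Ph=near(W,(.45,-.335),.04,.047,.06)
    print("kp",len(P),len(Ph),fit_keeper(P,Ph,(.478,-.337,-10)),P.mean(0).round(4),Ph.mean(0).round(4))
    P=near(W,(.534,-.069),.13,.056,.07);print("fence",len(P),P.mean(0).round(3),P.min(0),P.max(0))
    save(im,c+"1")
a=cv2.imread("pics/scene1.png")[95:225,170:290];b=cv2.imread("pics/top1.png")[130:290,240:400]
cv2.imwrite("pics/crop1.png",np.hstack([cv2.resize(a,(400,433)),cv2.resize(b,(400,400))[:433] if 0 else cv2.resize(b,(400,433))]))
for p,y in(((.614,.278,.15),0),((.614,.278,.15),90),((.534,-.069,.2),0),((.444,-.333,.1),-15),((.50,-.069,.13),-15)):
    print(p,y,solve_ik(p,down(y)))
E
```

```text
drum 381 [615.5 277.6  30.1] [0.6163 0.2786 0.0601]
spindle 62 [535.2 -70.9  13.4] [ 0.5353 -0.0677  0.1296]
spindle 310 [534.1 -69.3  37.2] [ 0.5373 -0.0645  0.0499]
kp 216 31 (array([ 0.4767, -0.3471]), np.float64(-30.2), np.float64(32.74)) [ 0.4731 -0.3436  0.0059] [ 0.4463 -0.3333  0.0516]
fence 144 [ 0.593 -0.073  0.064] [ 0.52713761 -0.13452651  0.0560751 ] [ 0.61437184 -0.02206767  0.06932435]
drum 240 [613.9 278.5  29.9] [0.6132 0.2782 0.0602]
spindle 79 [532.7 -68.4  12.4] [ 0.532  -0.0683  0.1297]
spindle 345 [533.  -68.6  36.3] [ 0.529  -0.0678  0.0496]
kp 403 50 (array([ 0.4753, -0.3388]), np.float64(-14.6), np.float64(101.6)) [ 0.4663 -0.3387  0.0058] [ 0.4423 -0.3333  0.0511]
fence 170 [ 0.596 -0.076  0.063] [ 0.50085264 -0.13082675  0.05604688] [ 0.61280426 -0.0219998   0.06991223]
(0.614, 0.278, 0.15) 0 [ -13.85414265   41.58240735  -25.13283185   87.02116002   19.91130614
   55.86269193 -134.68066144]
(0.614, 0.278, 0.15) 90 [-4.69007951e-02  4.82676002e+01 -5.02924656e+01  8.61865607e+01
  3.95228239e+01  6.44412225e+01 -5.83540056e+01]
(0.534, -0.069, 0.2) 0 [ 10.32532137  25.15808031 -12.33426503 106.64917705   6.92028251
  48.91136889 -95.43070573]
(0.444, -0.333, 0.1) -15 [ 29.09275647  34.56154725   2.30047243 108.82739752  -2.18607587
  36.65260922 -72.25831145]
(0.5, -0.069, 0.13) -15 [   4.98413297   28.16420334   -5.0695212   114.96804385    3.97148114
   37.02730177 -107.66021454]
```

View pics/crop1.png

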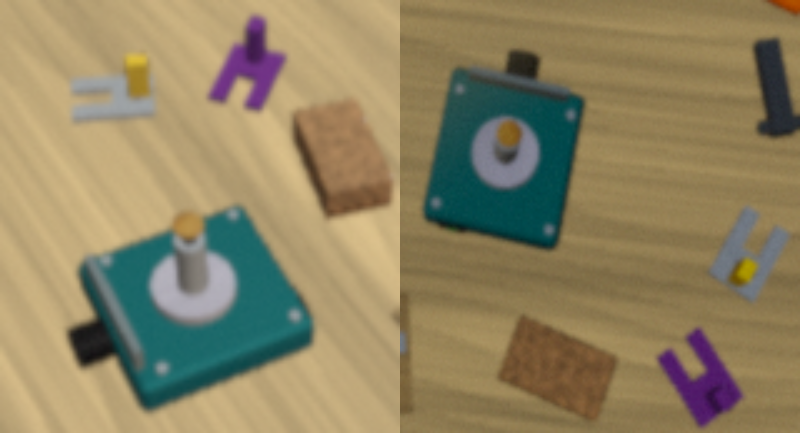

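```bash
python3 - <<'E'
from h import *
for c in("scene","top"):
    im=get_image(c);W=world(im)
    for d in masks_of(c,"keeper"):
        m=d["mask"].astype(bool);Q=W[m];Q=Q[~np.isnan(Q[:,0])]
        if abs(np.median(Q[:,0])-.461)>.03: continue
        hsv=cv2.cvtColor(im["pixels"],cv2.COLOR_BGR2HSV)
        g=W[(hsv[...,1]<60)&cv2.dilate(m.astype(np.uint8),np.ones((3,3))).astype(bool)]
        g=g[(g[:,2]<.012)&(g[:,2]>.002)]
        Ph=near(W,(.45,-.335),.04,.049,.054)
        best=[fit_keeper(g,Ph,(.478,-.345,a)) for a in(-25,)]
        print(c,d["p"],len(g),best)
R=down(90)
open_gripper()
move_to((.6147,.278,.15),R)
line_to((.6147,.278,.030),feed=.15)
gripper_close(40)
s=read_state();print(s["width"],s["eef_pos"],s["force"],s["time"])
line_to((.6147,.278,.20),feed=.2)
s=read_state();print(s["width"],s["force"],s["time"])
E
```

```text
scene 0.69 221 [(array([ 0.4764, -0.3504]), np.float64(-27.2), np.float64(0.29))]
scene 0.33 35 [(array([ 0.4703, -0.0136]), np.float64(63.2), np.float64(154829.16))]
top 0.93 371 [(array([ 0.473 , -0.3495]), np.float64(-27.4), np.float64(0.02))]
0.0582282003425555 [0.6150832  0.27813004 0.03111219] [-2.11408101 -2.04202365  7.79686987] 5.7917
0.05846488653502259 [ 0.30860388 -0.35183647 -3.88180346] 6.7917
```

```bash
python3 - <<'E'
from h import *
move_to((.5335,-.0691,.185),down(90))
s=read_state();print(s["eef_pos"],s["force"],s["time"],s["width"])
for c in("scene","top"):
    im=get_image(c);W=world(im);save(im,c+"2")
    P=near(W,(.534,-.069),.06,.15,.26);
    for d in masks_of(c,"red_drum"): print(c,d["p"],np.round(d["rect"]),np.nanmedian(W[d["mask"].astype(bool)],0))
    P=near(W,(.5335,-.069),.05,.19,.225)
    print("drum",len(P),P.mean(0),P.min(0),P.max(0))
a=cv2.imread("pics/scene2.png")[60:260,130:330];b=cv2.imread("pics/top2.png")[100:300,180:380]
cv2.imwrite("pics/crop2.png",np.hstack([cv2.resize(a,(400,400)),cv2.resize(b,(400,400))]))
E
```

```text
[ 0.53403585 -0.067862    0.1850981 ] [-0.32099926  0.89055446 -2.82793817] 8.1333 0.05846313753228665
scene 0.74 [226. 148.  20.  33.] [ 0.5365827  -0.04993271  0.19906157]
drum 490 [ 0.53562442 -0.06000624  0.20725432] [ 0.49300618 -0.09253921  0.19014478] [ 0.58226363 -0.03703649  0.22483419]
top 0.67 [204. 147.  31.  34.] [0.61253174 0.14676819 0.07958641]
top 0.43 [273. 179.   5.  12.] [ 0.51647466 -0.04542901  0.20855718]
drum 49 [ 0.52003918 -0.04492597  0.20977948] [ 0.50783126 -0.05323397  0.19054715] [ 0.53411838 -0.03821262  0.21837363]
```

View pics/crop2.png

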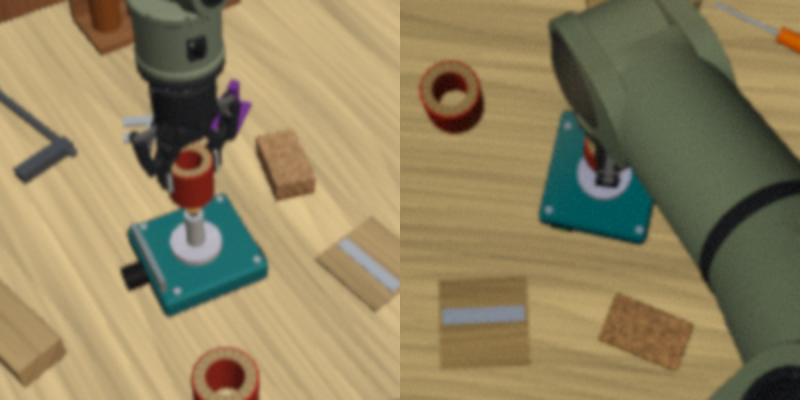

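The drum hangs upright in the jaws above the spindle, at crop (193,180). I'll lower it in steps and watch the force.

```bash
python3 - <<'E'
from h import *
f0=read_state()["force"]
for z in(.165,.150,.135,.12,.10,.09,.085,.082,.080,.078):
    line_to((.5335,-.0691,z),feed=.08)
    s=read_state();f=s["force"]-f0
    print(z,s["eef_pos"].round(4),f.round(1),round(s["time"],2),round(s["width"],4))
    if abs(f[2])>12 or np.hypot(*f[:2])>15: break
E
```

```text
0.165 [ 0.5332 -0.0689  0.1644] [-0.6 -0.9 -0.7] 8.73 0.0587
0.15 [ 0.5332 -0.0691  0.1495] [-1.8 -0.2  0. ] 9.07 0.0589
0.135 [ 0.5332 -0.069   0.1345] [-0.8  0.3 -0.3] 9.41 0.0584
0.12 [ 0.5332 -0.069   0.1195] [-0.5  0.6  0.2] 9.75 0.0585
0.1 [ 0.5333 -0.0689  0.0995] [-0.8  0.9 -0. ] 10.15 0.0586
0.09 [ 0.5333 -0.0691  0.0896] [-0.4  0.  -0.4] 10.43 0.0586
0.085 [ 0.5334 -0.0691  0.0848] [-1.6  0.3  0.8] 10.68 0.0587
0.082 [ 0.5334 -0.0691  0.0819] [-0.4 -0.6  0.4] 10.93 0.0584
0.08 [ 0.5338 -0.069   0.0808] [-6.6 -0.3 17.2] 11.18 0.0585
```

```bash
python3 - <<'E'
from h import *
open_gripper()
line_to((.5335,-.0691,.21),feed=.2)
R=down(-27.3);x,y=.4443,-.3344
move_to((x,y,.12),R)
line_to((x,y,.025),feed=.15)
s=read_state();print(s["eef_pos"],s["force"],s["time"])
gripper_close(60)
s=read_state();print(s["width"],s["eef_pos"],s["force"],s["time"])
line_to((x,y,.22),feed=.25)
s=read_state();print(s["width"],s["eef_pos"],s["force"],s["time"])
for c in("scene","top"):
    im=get_image(c);W=world(im);save(im,c+"3")
    P=near(W,(.534,-.069),.05,.105,.116);print("drum",len(P),ring(P),P.mean(0))
    P=near(W,(.534,-.069),.02,.124,.14);print("head",len(P),ring(P),P.mean(0))
    hsv=cv2.cvtColor(im["pixels"],cv2.COLOR_BGR2HSV)
    P=near(W,(.4745,-.35),.09,.193,.206);print("kp",len(P),P.min(0),P.max(0),P.mean(0))
a=cv2.imread("pics/scene3.png")[60:260,130:330];b=cv2.imread("pics/top3.png")[120:320,220:420]
cv2.imwrite("pics/crop3.png",np.hstack([cv2.resize(a,(400,400)),cv2.resize(b,(400,400))]))
E
```

```text
[ 0.44481107 -0.33440106  0.02564897] [ 0.19163908 -0.10017775  1.02501812] 14.4
0.015253275154631752 [ 0.44435212 -0.33458797  0.02532725] [-1.08164266  0.81553055  4.87441445] 15.0417
0.015426035382879554 [ 0.44369504 -0.33409696  0.21875859] [-0.50964649 -0.523713   -2.28670016] 15.975
drum 238 [532.9 -69.5  32. ] [ 0.53736754 -0.06450387  0.10968393]
head 61 [534.  -70.4  13. ] [ 0.53535195 -0.06810637  0.12936527]
kp 298 [ 0.42145671 -0.38805237  0.19349513] [ 0.51703476 -0.30327581  0.20569243] [ 0.4725215  -0.34186275  0.19875796]
drum 297 [533.2 -68.2  30.1] [ 0.53192689 -0.06814648  0.11004234]
head 79 [532.8 -68.9  12.9] [ 0.53207869 -0.06840815  0.1301544 ]
kp 161 [ 0.41930203 -0.35662335  0.19301467] [ 0.51462608 -0.30198784  0.20580402] [ 0.45184994 -0.32893444  0.19857891]
```

View pics/crop3.png

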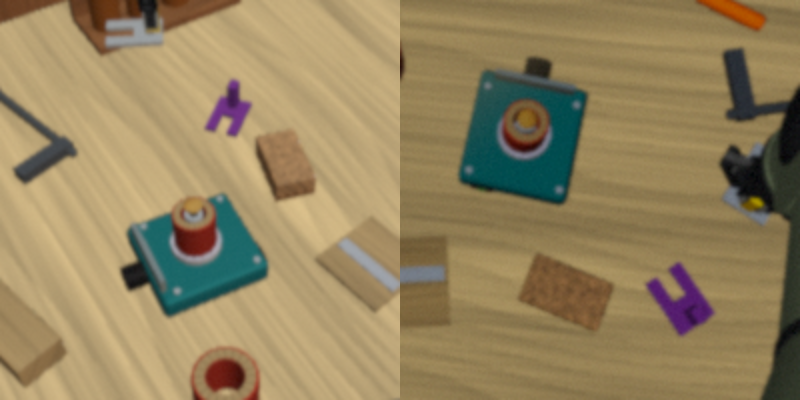

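The drum is seated with its top at z=0.110, and the keeper is held level. I'll move to the pre-insertion pose and measure the keeper in the hand.

```bash
python3 - <<'E'
from h import *
a=np.radians(-27.3);d=np.array([np.cos(a),np.sin(a)]);S=np.array([.5333,-.0691])
p=S-d*(.034+.062);R=down(-27.3)
move_to((*p,.20),R)
line_to((*p,.1385),feed=.12)
dwell(.2)
s=read_state();print(p,s["eef_pos"],s["force"],s["time"],s["qpos"].round(1))
t=s["eef_pos"][:2]
im=get_image("scene");W=world(im);save(im,"scene4")
hsv=cv2.cvtColor(im["pixels"],cv2.COLOR_BGR2HSV)
P0=W[(hsv[...,1]<70)&(hsv[...,2]>90)];o=t+.034*d
P=P0[(np.hypot(P0[:,0]-o[0],P0[:,1]-o[1])<.05)&(P0[:,2]>.110)&(P0[:,2]<.126)]
Pn=P[np.hypot(*(P[:,:2]-S).T)>.016]
print(len(Pn),Pn.mean(0),Pn[:,2].std())
l=Pn[:,:2]-o;L=np.c_[l@d,l@[-d[1],d[0]]]
print("local min/max",L.min(0).round(4),L.max(0).round(4))
tips=L[L[:,0]>0];print("tip prongs y",np.sort(tips[:,1]).round(3)[::4])
A=np.c_[L,np.ones(len(L))];print("plane",np.linalg.lstsq(A,Pn[:,2],rcond=None)[0])
Ph=np.r_[[o-.034*d]];Ph=np.c_[Ph,[[.16]]]
print(fit_keeper(Pn,Ph,(*o,-27.3)))
cv2.imwrite("pics/crop4.png",cv2.resize(im["pixels"][110:240,160:300],(700,600)))
E
```

```text
[ 0.44799275 -0.02506964] [ 0.44835751 -0.0252498   0.13911021] [-0.27987442  0.98005333 -1.04386238] 18.1167 [  19.4   25.4  -29.9  121.5   20.4   37.9 -141.8]
392 [ 0.47773355 -0.03519006  0.11925163] 0.002131138150254727
local min/max [-0.0472 -0.0294] [0.0413 0.0294]
tip prongs y [-0.029 -0.027 -0.026 -0.025 -0.024 -0.022 -0.022 -0.02  -0.019 -0.018
 -0.016 -0.015 -0.014 -0.014 -0.013 -0.012 -0.012 -0.011 -0.01  -0.01
 -0.009  0.009  0.011  0.011  0.013  0.014  0.015  0.016  0.017  0.018
  0.02   0.02   0.022  0.022  0.023  0.025  0.025  0.026  0.027  0.028
  0.028  0.028  0.028]
plane [-0.01612677 -0.01147209  0.11925106]
(array([ 0.4812, -0.0418]), np.float64(-27.2), np.float64(0.12))
```

View pics/crop4.png

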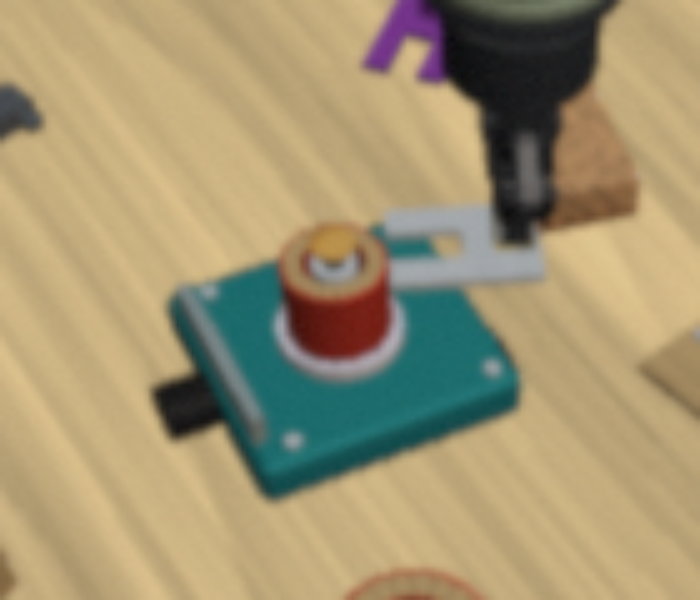

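The prongs line up laterally with the neck to within about 1 mm, and the plate's underside is near z=0.113, inside the gap. I'll slide it in until it touches the neck.

```bash
python3 - <<'E'
from h import *
a=np.radians(-27.3);d=np.array([np.cos(a),np.sin(a)]);n=np.array([-d[1],d[0]]);S=np.array([.5333,-.0691])
z=.1385;f0=read_state()["force"]
for g in(.050,.035,.020,.010,.006,.004,.003,.002,.001,0,-.001,-.002,-.003,-.004):
    line_to((*(S-d*(.034+g)),z),feed=.08 if g>.008 else .02)
    s=read_state();f=s["force"]-f0;t=s["eef_pos"]
    print(g,"along",round(-(t[:2]-S)@d-.034,4),"z",t[2].round(4),"fd",(f[:2]@d).round(1),"fn",(f[:2]@n).round(1),"fz",f[2].round(1),round(s["time"],2))
    if f[:2]@d<-7 or abs(f[2])>12 or abs(f[:2]@n)>10: break
E
```

```text
0.05 along 0.0497 z 0.1385 fd -0.6 fn -0.3 fz 0.0 18.47
0.035 along 0.0351 z 0.1384 fd 0.4 fn -0.1 fz -0.4 18.81
0.02 along 0.0201 z 0.1384 fd -0.6 fn -0.6 fz -0.8 19.15
0.01 along 0.01 z 0.1385 fd -0.4 fn -0.6 fz -0.8 19.43
0.006 along 0.006 z 0.1385 fd -0.2 fn -0.2 fz 0.1 19.77
0.004 along 0.0039 z 0.1385 fd -0.0 fn 0.1 fz -0.1 20.02
0.003 along 0.003 z 0.1385 fd -0.2 fn 1.1 fz -0.3 20.27
0.002 along 0.002 z 0.1385 fd 0.3 fn 1.0 fz -0.2 20.52
0.001 along 0.0009 z 0.1385 fd 0.3 fn 0.8 fz -0.1 20.77
0 along -0.0001 z 0.1385 fd -0.6 fn 0.7 fz -0.4 21.02
-0.001 along -0.001 z 0.1385 fd 0.2 fn 0.8 fz -0.4 21.27
-0.002 along -0.0015 z 0.1384 fd -4.8 fn 0.0 fz 4.0 21.52
-0.003 along -0.0017 z 0.1384 fd -11.9 fn -0.3 fz 8.3 21.77
```

```bash
python3 - <<'E'
from h import *
a=np.radians(-27.3);d=np.array([np.cos(a),np.sin(a)]);n=np.array([-d[1],d[0]]);S=np.array([.5333,-.0691])
p=S-d*(.034-.0017)
line_to((*p,.1385),feed=.02)
f0=read_state()["force"];print(f0)
for z in(.1375,.1365,.1357,.135,.1344,.1338,.1332,.1326):
    line_to((*p,z),feed=.02)
    s=read_state();f=s["force"]-f0
    print(z,s["eef_pos"].round(4),f.round(1),round(s["time"],2))
    if f[2]>6: break
for c in("scene",):
    im=get_image(c);save(im,"scene5")
cv2.imwrite("pics/crop5.png",cv2.resize(im["pixels"][130:220,170:280],(700,573)))
E
```

```text
[-3.70917807  2.76401073 -0.91156345]
0.1375 [ 0.5045 -0.0542  0.1374] [-0.1 -0.2 -1.2] 22.27
0.1365 [ 0.5044 -0.0542  0.1364] [ 0.6 -0.1 -0.6] 22.52
0.1357 [ 0.5044 -0.0542  0.1356] [ 0.  -0.8  0.3] 22.77
0.135 [ 0.5044 -0.0542  0.1353] [-4.5  0.6  9.6] 23.02
```

View pics/crop5.png

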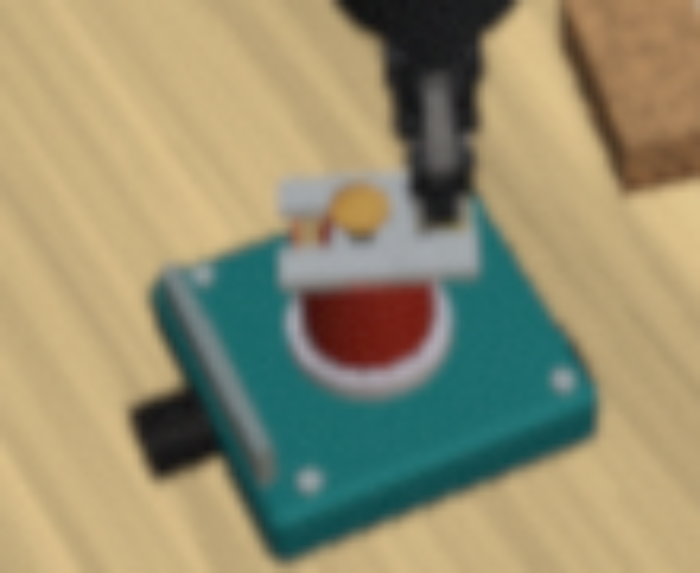

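The keeper is home and touching the drum at the expected height. I'll release it, retreat and check.

```bash
python3 - <<'E'
from h import *
open_gripper();t=read_state()["eef_pos"]
line_to((t[0],t[1],.25),feed=.15)
move_to((.42,-.30,.30),down(-27.3))
dwell(.3)
a=np.radians(-27.3);d=np.array([np.cos(a),np.sin(a)]);n=np.array([-d[1],d[0]]);S=np.array([.5333,-.0691])
for c in("scene","top"):
    im=get_image(c);W=world(im);save(im,c+"6")
    hsv=cv2.cvtColor(im["pixels"],cv2.COLOR_BGR2HSV)
    P=W[(hsv[...,1]<70)&(hsv[...,2]>90)];P=P[(np.hypot(*(P[:,:2]-S+.007*d).T)<.06)&(P[:,2]>.111)&(P[:,2]<.121)]
    Ph=near(W,S-.034*d,.025,.155,.167)
    hd=near(W,S,.02,.124,.14);L=P[:,:2]-S;A=np.c_[L@d,L@n,np.ones(len(P))]
    print(c,len(P),len(Ph),"plane",np.linalg.lstsq(A,P[:,2],rcond=None)[0].round(4),"handle top",Ph[:,2].mean().round(4) if len(Ph) else None,"fit",fit_keeper(P,Ph,(*S,-27.3)),"head",ring(hd) if len(hd) else None)
    for q in((.473+.0,.301),): print("grey",ring(near(W,(.465,.301),.045,.056,.068)))
a=cv2.imread("pics/scene6.png")[130:220,170:280];b=cv2.imread("pics/top6.png")[130:230,230:350]
cv2.imwrite("pics/crop6.png",np.hstack([cv2.resize(a,(400,400)),cv2.resize(b,(400,400))]))
s=read_state();print(s["time"],s["force"])
E
```

```text
scene 328 51 plane [0.     0.0021 0.1153] handle top 0.1605 fit (array([ 0.5342, -0.0694]), np.float64(-27.9), np.float64(0.49)) head [534.1 -69.7  13.2]
grey [467.2 299.8  30.6]
top 415 62 plane [-0.0061 -0.0006  0.1158] handle top 0.1615 fit (array([ 0.5327, -0.0686]), np.float64(-28.5), np.float64(0.0)) head [533.1 -68.6  13. ]
grey [464.9 301.5  30.4]
26.1083 [ 0.32942456 -0.11819077 -0.17027753]
```

View pics/crop6.png

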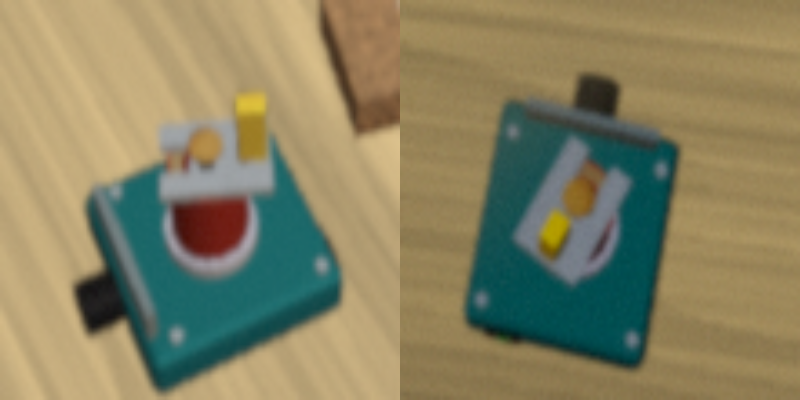

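The keeper lies flat and is home to within measurement error (under 0.5 mm), and both cameras agree. Handing in.

```bash
python3 -c "
from cell import *
hand_in()"
```

```text
the job is handed in; nothing more can be done
```

The 60 mm red drum is on the spindle and locked by the yellow-handled keeper. I handed the job in at about 26 s of the 54 s allowed.

- **Drum:** I lowered it over the spindle with no sideways contact until it met the flange, stopping at about 17 N. Its top then measured z = 0.110, which is the seated height.
- **Keeper:** I slid it under the head until it touched the neck, pushing with about 12 N at most, then lowered it onto the drum and released it.
- **Last checks:** Both cameras put the keeper's origin within about 0.5 mm of the spindle axis. The plate is level, with its top at z = 0.1155 against 0.116 expected.
- **Left alone:** The grey drum measured where it started. I never handled the purple keeper or the larger red drum.

No check failed. The two cameras differed from each other by 1–2 mm throughout, which is within the stated calibration.

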